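# Hang the filter holder and index the slide into the beam

### The job

Take the filter holder with the round windows off the rack and hang it on the bar of the slide's carriage, letting it go there. Then take the carriage by its upright handle and slide it along the track towards the lamp and detector until you feel the ball drop into its notch; finish still holding the handle there, with the ball seated and the holder hanging free. Leave the other two holders, the vials and the beaker where they are.

Things in the scene. Friction and masses are not known exactly. Their poses are not given: they have to be found in the camera images.
- filter_round: Wanted holder: aluminium saddle of two upright plates (4 thick, 40 wide in y, 50 tall, 18 mm gap between them in x, open below and at the sides) under a bridge 26 x 40 x 6 mm, grip tab on top. Round glass window, 31 mm black rim, in each plate. Hangs on the rack's bar in any of 3 places. Origin: centre of the bridge's underside, which rests on the bar; z up, plates to 50 mm below. About 0.11 kg.
- filter_round_tab (a point): Top centre of the wanted holder's upright grip tab, 36 mm above the holder's origin. The tab is 10 mm thick across x (the direction through the plates), 36 mm wide along y, 30 mm tall; the other holders' tabs are only 20 mm wide.
- filter_slot1: Another holder of the same shape, size and origin as the wanted one, but with a narrow black slot in each plate instead of a round window, and a tab 20 mm wide. It must stay on the rack.
- filter_slot2: A third holder, same as filter_slot1 (slot in each plate, 20 mm tab). It must stay on the rack.
- rack: Fixed rack: white base 110 x 240 x 10 mm, posts at its y ends up to 123 mm, and a steel bar along its y, 12 mm wide, 10 mm high, top 115 mm above the table. Three holders hang astride it about 62 mm apart, their axes parallel to the rack's. Origin: centre of the base's underside, on the table.
- bench: Fixed slide bench, base 100 x 320 x 10 mm; the carriage slides along the bench's own +y towards lamp and detector: housings 60 x 56 x 105 mm tall facing each other across the track, 58 mm from its centre line, 26 mm barrels at 85 mm height. They and the notched strip on the +x side are one fixed unit, elsewhere along the track each time. Origin: centre of the underside, on the table.
- travel (a joint): Travel of the carriage along the bench's +y, 0 to 0.130 m; starts at 0 to 0.030. About 1.5 N friction, stays where left. The notch lies somewhere from 0.075 to 0.115, to be found by feel (to the eye: the bar's middle is then level with the lamp and detector barrels).
- ball (a joint): How far the carriage's 10 mm spring ball, pointing to the bench's +x, is out (m): about 0.0006 on the flat strip, 0.0042 fully in the V notch (11 mm wide, 45 degree sides), 1 mm less per mm off its centre. Within about 4 mm the ball draws the carriage in with about 7 N and resists leaving as much, so a carriage let go there centres itself.
- bar_mid (a point): Middle of the top face of the carriage's hanging bar, 115 mm above the table. Steel bar along the bench's y, 12 mm wide in x, 10 mm high, 60 mm clear between two end uprights (30 mm wide in x, 8 mm thick, 4 mm higher than the bar); 66 mm free from its top down to the carriage. Moves with the carriage; axes as the bench's.
- handle_top (a point): Centre of the top face of the carriage's upright white handle, 135 mm above the table: a plain post 14 mm in x, 20 mm in y, standing 86 mm above the carriage, 75 mm from the middle of the bar on the bench's -y side. Axes as the bench's.
- carriage: The grey carriage, 44 x 135 x 18 mm, with its white handle at the -y end and the portal with the hanging bar. Origin: 31 mm above the table, 84 mm straight below the middle of the bar's top. Axes as the bench's.
- vial_amber: Small amber sample vial, 23 mm wide, 32 mm tall, standing on the table between rack and bench; leave alone. Origin: centre of its foot.
- vial_clear: Small clear sample vial, 23 mm wide, 32 mm tall, standing on the table near the robot; leave alone. Origin: centre of its foot.
- beaker: Glass beaker, 66 mm wide, 75 mm tall, standing on the table near the robot's left; leave alone. Origin: centre of its foot.

How it is judged:
By the outcome, as a careful person would: the job done as asked, in the order asked, and still so for the second after the job is handed in, while the arm keeps its last pose, push and grip.
It also fails if it takes over 61 s, if anything falls off the work surface, if the arm or the gripper's body presses on something with over 40 N, if the wrist force passes 120 N, or if a joint passes its speed limit or range.

### The arm

A 6-joint arm with a two-finger parallel gripper is mounted at the origin on the work surface. World frame = base frame: x ahead of the robot, y to its left, z up, the work surface at z = 0. Lengths are in m, angles in rad, forces in N, time in s.
With the tool pointing down it reaches from about 0.275 to 1 m from the base axis. Payload 8.4 kg.
Tool frame: the origin (TCP) lies midway between the tips of the shut fingers; the grasp point (between the pads) lies 19 mm behind it (robot.grip_point_offset is the distance from the TCP to the grasp point, in m); y points along the fingers, z is the direction in which the jaws open and shut, and the axes are right-handed (so a half turn about y gives the same grasp; the last joint's range is limited). The gripper opens to 85 mm and grips with 20 to 120 N. Pads are 22 mm wide; open, the fingers measure 114 mm over their backs; the gripper's body (76 mm by 85 mm) begins 54 mm behind the grasp point. The pads swing forward as they close: fully open they stand 13 mm farther back than shut.
Start: joints at [-1.218, 0.353, 1.633, -0, 1.155, -0.002], TCP at [0.217, -0.586, 0.231] pointing down, gripper open.
Joint ranges: [-2.63, 2.63], [-0.92, 2.1], [0.06, 2.66], [-1.3, 4.44], [0, 2.69], [-3.02, 3.02]. Speed limits (rad/s): [2.22, 2.22, 2.79, 3.14, 3.14, 3.14].

### API

Orientations are given as a 3x3 rotation matrix whose columns are the frame's x, y, z axes.
In Python, from station import robot, imaging gives the robot as it stands.
- The arm moves only by the shell command python3 -m jog 'ROWS' [OPENING] [FORCE]. ROWS is JSON, a list of rows, each an object of numbers: "tx", "ty", "tz": the shift along the tool's x, y, z in m; "roll": the turn about the tool's y in degrees. A call has 1 to 12 rows; each row shifts and turns the commanded pose from where the row before left it, along the tool's axes as they then stand; what a row does not reach is not made up. A row lasts 1/10 s, in which the tool goes at most 50 mm and 8.59 degrees, less where a joint would pass 70% of its speed; a pose out of reach is approached as far as the arm can. A call is refused whole if a number of a shift passes 0.05 or a number of a turn 8.59, either way. A call with a gripper value outside its range is refused whole. OPENING is the closure in counts, from 0 (fully open) to 255 (shut), set as the call begins (- or left out, the last holds). The fingers move at their own pace and stop on an object; FORCE is the grip in N (left out, the last holds). Time passes only in rows, so rows that do not move let the fingers close. It gives the time, the measured TCP pose, the force and the opening at its end, in the units of the state.
- robot.observe(): the state, without advancing time (a new reading comes with each control period).
- imaging.capture(name): name is "scene" or "top" or "wrist"; returns a dict with "frame" (384x512x3 uint8, blue, green, red), "vfov" (degrees; the focal length in pixels is half the picture's height over the tangent of half this angle, whatever the lens; pixels are square), "cx", "cy" (the principal point, pixels), "cam_to_world" (4x4, takes a point from camera to world coordinates). Camera axes: x right, y down, z forward; pixel columns grow to the right and rows downward; lengths in m; the calibration is good to about 2 mm. A picture is of the moment at which its call begins. There is no depth.
- robot.sign_off(): hands the job in, once; it reports no verdict.
Trained networks look in a picture, given as the dict that the camera call returned (one of the last four; its "shot" number tells which), for a name from the list of things; names that differ only in an ending like _2 or _b are one class to them, and where a whole thing is asked for, a point or a joint stands for the part that bears it (a point fixed in the world has none). Each returns a list of dicts, best first, with "conf" (0 to 1); they miss things now and then, are a little off and sometimes report something else, mostly with a low value. They report only what shows in the picture. A call takes as long as a camera call.
- imaging.trace(picture, thing): "mask" (384x512 bool, what is visible of it) and "extent" ([left, top, right, bottom] in pixels, round what is visible of it).
The state is a dict: "clock": time; "qpos": joint angles; "dq": joint speeds; "tau": joint torques, N m; "position": TCP position; "tool_rot": TCP orientation; "wrist_force": force on the tool from outside, world axes, zero at the start; "ft_torque": the same for the moment, N m; "grip_width": finger opening in m.
Only numpy, scipy, OpenCV 4.12 (cv2) and the standard library are available. Lean on these libraries where they do the work, as an engineer would, in place of code of your own. Each camera call takes 0.05 s, during which the arm holds its last target.

## Working session

There is one attempt and no reset: what is moved stays moved. The work goes in short steps, Python scripts to look and compute and a shell command to move; the robot and the scene stay as the last step left them, time stands still between calls to the robot, and variables do not carry over. Pictures are saved under pics/ and viewed, and the job is handed in when it is done.

```bash
ls; mkdir -p pics; cat > h.py <<'E'
import numpy as np,cv2
from station import robot,imaging
def snap(n,f):
    p=imaging.capture(n); cv2.imwrite('pics/'+f,p['frame']); return p
def cam(p):
    f=p['frame'].shape[0]/2/np.tan(np.radians(p['vfov'])/2); return f,np.array(p['cam_to_world'])
def ray(p,u,v):
    f,T=cam(p); d=T[:3,:3]@np.array([(u-p['cx'])/f,(v-p['cy'])/f,1]); return T[:3,3],d
def atz(p,u,v,z):
    o,d=ray(p,u,v); return o+d*(z-o[2])/d[2]
def proj(p,X):
    f,T=cam(p); c=T[:3,:3].T@(np.array(X)-T[:3,3]); return np.array([p['cx']+f*c[0]/c[2],p['cy']+f*c[1]/c[2]])
E
python3 - <<'E'
from h import *
s=robot.observe(); print(s)
for n in ['scene','top','wrist']:
    p=snap(n,n+'0.png'); print(n,p['vfov'],p['cx'],p['cy'],np.round(p['cam_to_world'],3).tolist())
    for t in ['filter_round','filter_slot1','rack','bench','carriage','vial_amber','vial_clear','beaker','handle_top']:
        r=imaging.trace(p,t); print(t,[(round(x['conf'],2),x['extent']) for x in r][:3])
E
```

```text
pics
{'clock': 0.0, 'qpos': array([-1.21844368e+00,  3.53627254e-01,  1.63412367e+00,  2.47210416e-05,
        1.15514755e+00, -2.40669100e-03]), 'dq': array([ 0.00067423,  0.00036244,  0.00129698,  0.00078635, -0.00106428,
        0.00108826]), 'tau': array([-1.56896469e-03, -6.05253053e+01, -3.42063081e+01, -1.67564081e-04,
        9.37186182e-03, -5.35036463e-06]), 'position': array([ 0.21695077, -0.58565713,  0.23057918]), 'tool_rot': array([[-9.37733590e-01, -4.29421053e-04,  3.47355049e-01],
       [-3.47355313e-01,  1.23340064e-03, -9.37732779e-01],
       [-2.57457428e-05, -9.99999147e-01, -1.30576290e-03]]), 'wrist_force': array([-0.62588721,  0.42775832,  0.83696707]), 'ft_torque': array([-0.00934169,  0.03020903, -0.02092272]), 'grip_width': 0.08531953366999365}
scene 57.975141404261606 263.65223866888425 197.0624793604161 [[0.536, 0.623, -0.57, 0.895], [0.844, -0.383, 0.376, -0.208], [0.016, -0.682, -0.731, 0.663], [0.0, 0.0, 0.0, 1.0]]
filter_round [(0.81, [306.9, 170.7, 323.4, 207.7])]
filter_slot1 [(0.69, [347.2, 159.9, 372.3, 192.0]), (0.66, [327.6, 163.7, 347.0, 202.
[... 731 characters left out ...]
9.7]), (0.55, [264.6, 148.3, 391.8, 201.9])]
bench [(0.62, [266.3, 148.3, 389.9, 203.8])]
carriage [(0.89, [323.5, 161.5, 388.7, 188.2])]
vial_amber [(0.61, [232.8, 164.7, 248.2, 173.2])]
vial_clear [(0.57, [120.6, 157.4, 229.2, 208.5]), (0.54, [192.6, 242.3, 203.2, 246.5])]
beaker [(0.78, [109.8, 220.5, 141.7, 250.7])]
handle_top [(0.81, [322.4, 161.4, 387.8, 186.1]), (0.4, [119.4, 157.0, 225.1, 212.5])]
wrist 67.0515709444462 255.71856438971255 190.90754463809816 [[0.347, -0.886, -0.306, 0.297], [-0.938, -0.328, -0.114, -0.558], [0.0, 0.327, -0.945, 0.374], [0.0, 0.0, 0.0, 1.0]]
filter_round []
filter_slot1 []
rack []
bench []
carriage []
vial_amber []
vial_clear []
beaker []
handle_top []
```

View pics/scene0.png

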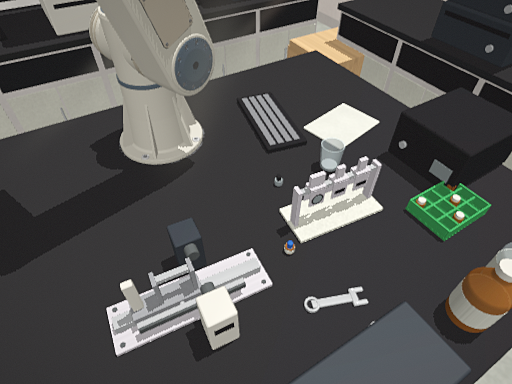

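View pics/top0.png

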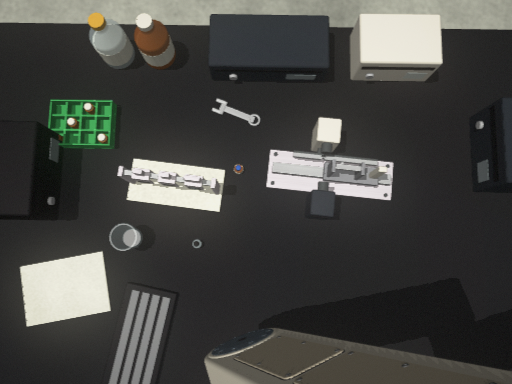

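```bash
python3 - <<'E'
import cv2
a=cv2.imread('pics/top0.png')[135:255,100:400]; cv2.imwrite('pics/top0z.png',cv2.resize(a,None,fx=2.6,fy=2.6,interpolation=cv2.INTER_CUBIC))
a=cv2.imread('pics/scene0.png')[140:360,100:390]; cv2.imwrite('pics/scene0z.png',cv2.resize(a,None,fx=2.7,fy=2.7,interpolation=cv2.INTER_CUBIC))
E
```

```text
(no output)
```

View pics/top0z.png

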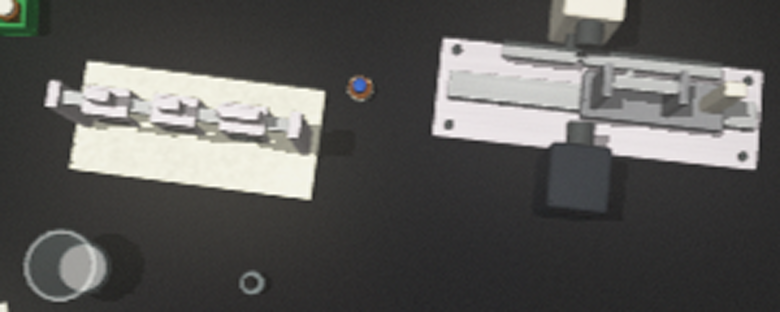

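View pics/scene0z.png

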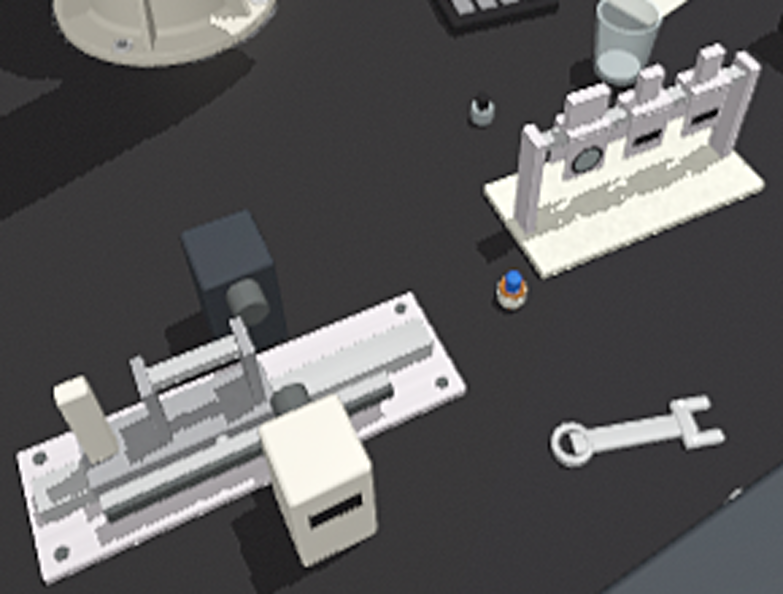

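```bash
python3 - <<'E'
from h import *
p=imaging.capture('top'); s=imaging.capture('scene')
def z(u,v): return u/2.6+100-.3,v/2.6+135-.3
for nm,c,L in [('rack',[(87,62),(326,90),(311,200),(70,170)],(.11,.24)),('bench',[(443,38),(763,70),(757,170),(433,135)],(.1,.32))]:
    P=np.array([atz(p,*z(*q),.01)[:2] for q in c]); m=P.mean(0)
    yax=(P[0]+P[3]-P[1]-P[2]); yax/=np.linalg.norm(yax)
    print(nm,m.round(4),'yaw deg',np.degrees(np.arctan2(-yax[0],yax[1])),'len',np.linalg.norm(P[0]-P[1]),np.linalg.norm(P[1]-P[2]))
# masks centroid triangulation of filter round, carriages
def c(pp,t,i=0):
    r=imaging.trace(pp,t)[i]; m=r['mask']; v,u=np.nonzero(m); return u.mean(),v.mean(),r['extent']
for t in ['filter_round','vial_amber']:
    a=c(p,t);b=c(s,t)
    o1,d1=ray(p,*a[:2]);o2,d2=ray(s,*b[:2]);d1/=np.linalg.norm(d1);d2/=np.linalg.norm(d2)
    k=np.linalg.lstsq(np.c_[d1,-d2],o2-o1,rcond=None)[0]; print(t,o1+k[0]*d1,o2+k[1]*d2,a,b)
# tab tops by eye (zoomed)
def zs(u,v): return u/2.7+100-.3,v/2.7+140-.3
print('tab top scene',atz(s,*zs(587,95),.151),'top',atz(p,*z(240,107),.151))
print('handle scene',atz(s,*zs(73,386),.135),'top',atz(p,*z(736,89),.135))
print('bar uprights scene',atz(s,*zs(138,362),.119),atz(s,*zs(238,323),.119), 'top',atz(p,*z(606,70),.119),atz(p,*z(684,78),.119))
E
```

```text
rack [0.5048 0.251 ] yaw deg -5.993457201122252 len 0.23981940764290355 0.11031957642355515
bench [ 0.5386 -0.1441] yaw deg -5.0931015168009655 len 0.3192841121824533 0.10054779140354644
filter_round [0.49819402 0.19120966 0.10264158] [0.49954792 0.19328762 0.10317488] (np.float64(193.95294117647057), np.float64(181.73333333333332), [184.1, 177.7, 202.2, 189.6]) (np.float64(315.6381818181818), np.float64(189.22727272727272), [307.0, 171.5, 324.3, 207.5])Traceback (most recent call last):
  File "<stdin>", line 12, in <module>
  File "<stdin>", line 10, in c
IndexError: list index out of range
```

```bash
python3 -m jog '[{"roll":-8.59,"ty":-0.01},{"roll":-8.59,"ty":-0.01},{"roll":-8.59},{"roll":-8.59},{"roll":-8.59},{"roll":-8.59},{"roll":-8.59},{"roll":-3.5},{"tz":0.05},{"tz":0.05},{"tz":0.05},{"tz":0.05}]' 0 40 && python3 -m jog '[{"tx":-0.05},{"tx":-0.05},{"tx":-0.05},{"tx":-0.05},{"tx":-0.05},{"tx":-0.05},{"tx":-0.05},{"tx":-0.05},{"tx":-0.05},{"tx":-0.05}]'
python3 - <<'E'
from h import *
s=robot.observe(); print(s['clock'],s['position'],s['tool_rot'].round(3).tolist(),s['wrist_force'])
p=snap('wrist','w1.png')
E
```

```text
1.75 [ 0.2171245  -0.58607684  0.23128255] [[-0.938, -0.0, 0.347], [-0.347, -0.0, -0.938], [0.0, -1.0, -0.0]] [-0.12345576  0.29907026  0.47475219]$[0]: bad value
```

View pics/w1.png

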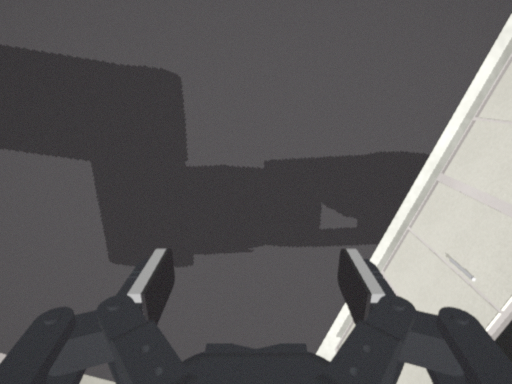

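```bash
python3 -m jog '[{"tx":0,"ty":-0.01,"tz":0,"roll":-8.5},{"tx":0,"ty":-0.01,"tz":0,"roll":-8.5},{"tx":0,"ty":0,"tz":0,"roll":-8.5},{"tx":0,"ty":0,"tz":0,"roll":-8.5},{"tx":0,"ty":0,"tz":0,"roll":-8.5},{"tx":0,"ty":0,"tz":0,"roll":-8.5},{"tx":0,"ty":0,"tz":0,"roll":-8.5},{"tx":0,"ty":0,"tz":0,"roll":-4.2},{"tx":0,"ty":0,"tz":0.05,"roll":0},{"tx":0,"ty":0,"tz":0.05,"roll":0},{"tx":0,"ty":0,"tz":0.05,"roll":0},{"tx":0,"ty":0,"tz":0.05,"roll":0}]' 0 40
```

```text
clock: 3.0
position: [0.4179, -0.607, 0.2514]
tool_rot: [[-0.104, 0.0, 0.995], [-0.995, -0.0, -0.104], [0.0, -1.0, 0.0]]
wrist_force: [-0.6, -1.3, 0.5]
grip_width: 0.0853
```

```bash
python3 -m jog '[{"tx":-0.05,"ty":0,"tz":0.01,"roll":0},{"tx":-0.05,"ty":0,"tz":0.01,"roll":0},{"tx":-0.05,"ty":0,"tz":0.01,"roll":0},{"tx":-0.05,"ty":0,"tz":0.01,"roll":0},{"tx":-0.05,"ty":0,"tz":0.01,"roll":0},{"tx":-0.05,"ty":0,"tz":0.01,"roll":0},{"tx":-0.05,"ty":0,"tz":0.01,"roll":0},{"tx":0,"ty":0,"tz":0,"roll":0}]'
python3 - <<'E'
from h import *
p=snap('wrist','w2.png'); import pickle; pickle.dump(p,open('w2.pkl','wb'))
s=robot.observe(); print(s['position'])
for t in ['bar_mid','handle_top','carriage','bench']:
    r=imaging.trace(p,t); print(t,[(round(x['conf'],2),x['extent']) for x in r][:3])
E
```

```text
clock: 3.8
position: [0.5213, -0.2675, 0.2515]
tool_rot: [[-0.1, 0.0, 0.995], [-0.995, 0.002, -0.1], [-0.002, -1.0, 0.0]]
wrist_force: [0.3, 0.4, -0.8]
grip_width: 0.0853
[ 0.52087938 -0.26997336  0.25153749]
bar_mid [(0.85, [243.0, 19.4, 284.5, 165.9])]
handle_top [(0.96, [242.7, 21.1, 289.6, 164.0])]
carriage [(0.58, [241.7, 16.9, 287.1, 167.9])]
bench [(0.68, [218.6, 0.0, 298.2, 186.5])]
```

View pics/w2.png

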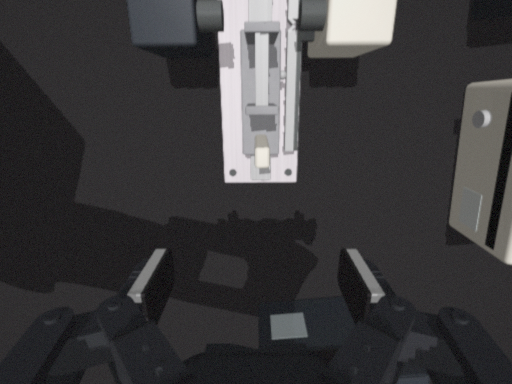

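```bash
python3 - <<'E'
from h import *
import pickle; p=pickle.load(open('w2.pkl','rb'))
a=p['frame'][0:190,200:310]; cv2.imwrite('pics/w2z.png',cv2.resize(a,None,fx=3,fy=3,interpolation=cv2.INTER_CUBIC))
print(np.round(p['cam_to_world'],3))
for n,u,v,z in [('handle',262,158,.135),('up near',262,109,.119),('up far',262,26,.119),('c1',233,173,.01),('c2',288,172,.01)]: print(n,atz(p,u,v,z))
t=imaging.capture('top'); s=imaging.capture('scene')
def zs(u,v): return u/2.7+100-.3,v/2.7+140-.3
def z(u,v): return u/2.6+100-.3,v/2.6+135-.3
print('tab top scene',atz(s,*zs(587,95),.151),'top',atz(t,*z(240,107),.151))
print('handle scene',atz(s,*zs(73,386),.135),'top',atz(t,*z(736,89),.135))
print('bar uprights scene',atz(s,*zs(138,362),.119),atz(s,*zs(238,323),.119), 'top',atz(t,*z(606,70),.119),atz(t,*z(684,78),.119))
E
```

```text
[[ 0.995 -0.095 -0.032  0.53 ]
 [-0.1   -0.941 -0.324 -0.185]
 [ 0.001  0.325 -0.946  0.394]
 [ 0.     0.     0.     1.   ]]
handle [ 0.53009916 -0.24272156  0.135     ]
up near [ 0.5343465  -0.20085983  0.119     ]
up far [ 0.5405857 -0.1339921  0.119    ]
c1 [ 0.48862351 -0.28745632  0.01      ]
c2 [ 0.56381667 -0.29359632  0.01      ]
tab top scene [0.5007996  0.18869714 0.151     ] top [0.50345086 0.18875368 0.151     ]
handle scene [ 0.52894946 -0.23842187  0.135     ] top [ 0.5294171  -0.24091213  0.135     ]
bar uprights scene [ 0.52298101 -0.19802628  0.119     ] [ 0.52977783 -0.13028684  0.119     ] top [ 0.54795906 -0.13076175  0.119     ] [ 0.54185573 -0.19999507  0.119     ]
```

View pics/w2z.png

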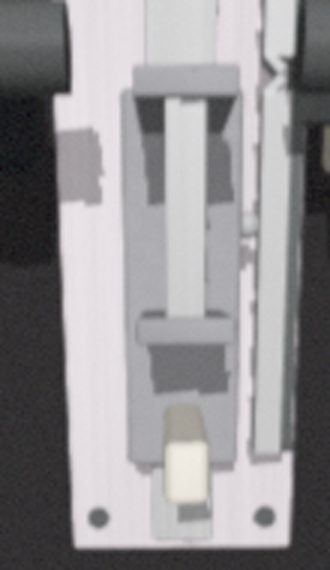

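```bash
python3 -m jog '[{"tx":-0.05,"ty":0,"tz":-0.008,"roll":0},{"tx":-0.05,"ty":0,"tz":-0.008,"roll":0},{"tx":-0.05,"ty":0,"tz":-0.008,"roll":0},{"tx":-0.05,"ty":0,"tz":-0.008,"roll":0},{"tx":-0.05,"ty":0,"tz":-0.008,"roll":0},{"tx":-0.05,"ty":0,"tz":-0.008,"roll":0},{"tx":-0.05,"ty":0,"tz":-0.008,"roll":0},{"tx":-0.04,"ty":0,"tz":-0.008,"roll":0},{"tx":-0.02,"ty":0,"tz":-0.006,"roll":0},{"tx":0,"ty":0,"tz":0,"roll":0},{"tx":0,"ty":0,"tz":0,"roll":0}]'
python3 - <<'E'
from h import *
p=snap('wrist','w3.png'); import pickle; pickle.dump(p,open('w3.pkl','wb'))
s=robot.observe(); print(s['position'])
for t in ['filter_round','filter_round_tab','filter_slot1']:
    r=imaging.trace(p,t); print(t,[(round(x['conf'],2),x['extent']) for x in r][:3])
cv2.imwrite('pics/w3z.png',cv2.resize(p['frame'],None,fx=1.56,fy=1.56,interpolation=cv2.INTER_CUBIC))
E
```

```text
clock: 5.25
position: [0.4935, 0.1373, 0.2512]
tool_rot: [[-0.104, -0.0, 0.995], [-0.995, -0.0, -0.104], [0.0, -1.0, -0.0]]
wrist_force: [-0.4, 0.8, 0.6]
grip_width: 0.0853
[0.49356191 0.13683245 0.25120777]
filter_round [(0.82, [241.7, 101.9, 269.6, 152.0])]
filter_round_tab [(0.67, [239.6, 100.2, 270.6, 154.0])]
filter_slot1 [(0.97, [238.1, 24.9, 273.5, 79.5]), (0.46, [240.2, 2.0, 272.8, 11.8])]
```

View pics/w3z.png

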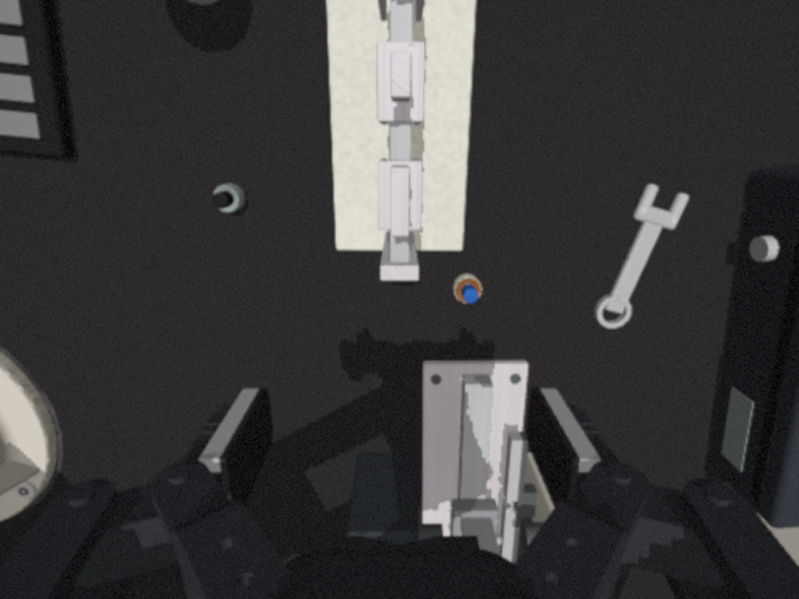

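```bash
python3 - <<'E'
from h import *
import pickle; p=pickle.load(open('w3.pkl','rb'))
a=p['frame'][90:190,210:300]; cv2.imwrite('pics/w3zz.png',cv2.resize(a,None,fx=6,fy=6,interpolation=cv2.INTER_CUBIC))
R=np.array([[.9945,.1045],[-.1045,.9945]])
for c in [(.499,.190)]:
  for z in (.151,.121):
    for dx,dy in [(-5,-18),(5,-18),(5,18),(-5,18)]:
      q=np.array(c)+R@np.array([dx,dy])/1000; u=proj(p,[*q,z]); print(z,dx,dy,u.round(1),((u-[210,90])*6).round())
E
```

```text
0.151 -5 -18 [249.2 150.9] [235. 366.]
0.151 5 -18 [261.  150.9] [306. 366.]
0.151 5 18 [261.3 106.7] [308. 100.]
0.151 -5 18 [248.9 106.7] [233. 100.]
0.121 -5 -18 [249.9 144.7] [239. 328.]
0.121 5 -18 [260.5 144.7] [303. 328.]
0.121 5 18 [260.7 104.9] [304.  89.]
0.121 -5 18 [249.6 104.9] [238.  89.]
```

View pics/w3zz.png

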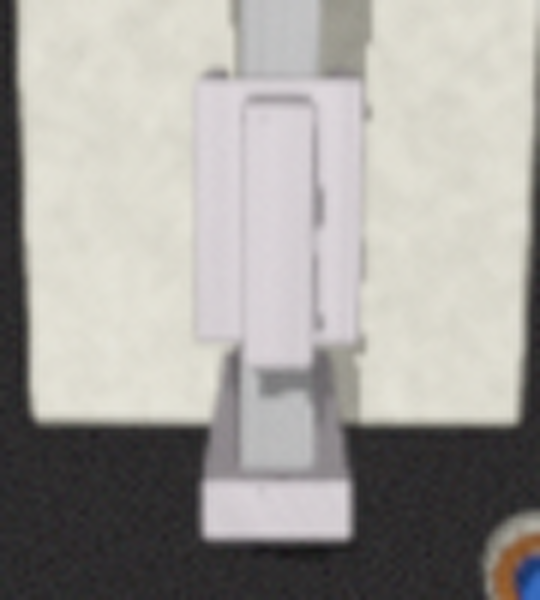

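```bash
python3 -m jog '[{"tx":-0.03,"ty":0.02,"tz":0.001,"roll":0},{"tx":-0.0234,"ty":0.03,"tz":0,"roll":0},{"tx":0,"ty":0.03,"tz":0,"roll":0},{"tx":0,"ty":0,"tz":0,"roll":0},{"tx":0,"ty":0,"tz":0,"roll":0},{"tx":0,"ty":0,"tz":0,"roll":0}]'
python3 - <<'E'
from h import *
p=snap('wrist','w4.png'); import pickle; pickle.dump(p,open('w4.pkl','wb'))
s=robot.observe(); print(s['position'])
R=np.array([[.9945,.1045],[-.1045,.9945]])
for c in [(.500,.1895)]:
  for z in (.151,):
    for dx,dy in [(-5,-18),(5,-18),(5,18),(-5,18)]:
      q=np.array(c)+R@np.array([dx,dy])/1000; u=proj(p,[*q,z]); print(z,dx,dy,u.round(1),(u*1.56).round())
cv2.imwrite('pics/w4z.png',cv2.resize(p['frame'],None,fx=1.56,fy=1.56,interpolation=cv2.INTER_CUBIC))
E
```

```text
clock: 6.05
position: [0.5009, 0.1905, 0.1728]
tool_rot: [[-0.105, 0.002, 0.994], [-0.994, 0.001, -0.105], [-0.001, -1.0, 0.002]]
wrist_force: [0.6, 0.4, 0.3]
grip_width: 0.0853
[0.50096782 0.19066133 0.17299744]
0.151 -5 -18 [246.1 257. ] [384. 401.]
0.151 5 -18 [261.4 257. ] [408. 401.]
0.151 5 18 [261.8 205.6] [408. 321.]
0.151 -5 18 [245.4 205.6] [383. 321.]
```

View pics/w4z.png

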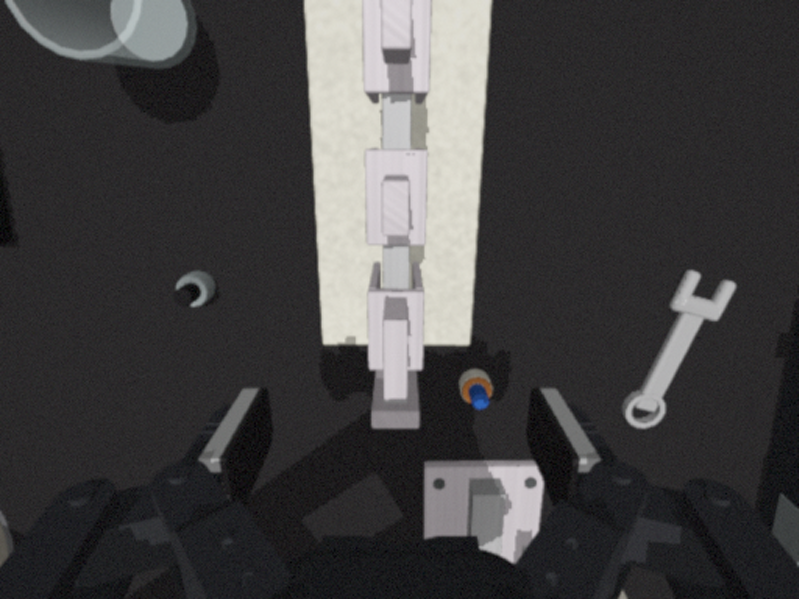

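```bash
python3 -m jog '[{"tx":0,"ty":0.02,"tz":0,"roll":0},{"tx":0,"ty":0.02,"tz":0,"roll":0},{"tx":0,"ty":0.0075,"tz":-0.0005,"roll":0},{"tx":0,"ty":0,"tz":0,"roll":0},{"tx":0,"ty":0,"tz":0,"roll":0},{"tx":0,"ty":0,"tz":0,"roll":0}]' && python3 -m jog '[{"tx":0,"ty":0,"tz":0,"roll":0},{"tx":0,"ty":0,"tz":0,"roll":0},{"tx":0,"ty":0,"tz":0,"roll":0},{"tx":0,"ty":0,"tz":0,"roll":0},{"tx":0,"ty":0,"tz":0,"roll":0},{"tx":0,"ty":0,"tz":0,"roll":0},{"tx":0,"ty":0,"tz":0,"roll":0},{"tx":0,"ty":0,"tz":0,"roll":0},{"tx":0,"ty":0,"tz":0,"roll":0},{"tx":0,"ty":0,"tz":0,"roll":0}]' 255 40; python3 - <<'E'
from h import *
p=snap('wrist','w5.png');p=snap('scene','s5.png')
E
```

```text
clock: 6.7
position: [0.5001, 0.1912, 0.1249]
tool_rot: [[-0.104, 0.002, 0.995], [-0.995, 0.001, -0.104], [-0.001, -1.0, 0.002]]
wrist_force: [0.5, -0.0, -0.6]
grip_width: 0.0849
clock: 7.7
position: [0.4994, 0.191, 0.1239]
tool_rot: [[-0.104, 0.0, 0.995], [-0.995, 0.0, -0.104], [-0.0, -1.0, 0.0]]
wrist_force: [-0.3, 0.9, 2.3]
grip_width: 0.0096
```

View pics/w5.png

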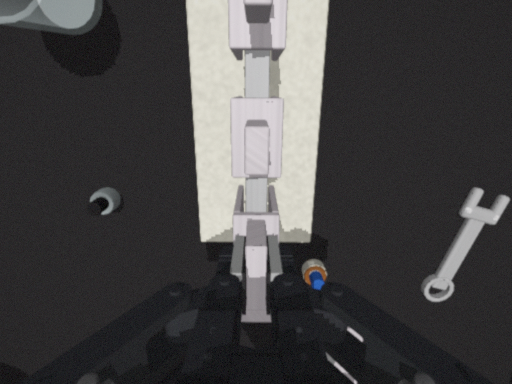

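```bash
python3 -m jog '[{"tx":0,"ty":-0.01,"tz":0,"roll":0},{"tx":0,"ty":-0.03,"tz":0,"roll":0},{"tx":0,"ty":-0.03,"tz":0,"roll":0},{"tx":0,"ty":-0.025,"tz":0,"roll":-0.4},{"tx":0,"ty":0,"tz":0,"roll":-0.4},{"tx":0,"ty":0,"tz":0,"roll":0}]' && python3 - <<'E'
from h import *
p=snap('scene','s6.png')
E
```

```text
clock: 8.4
position: [0.4993, 0.191, 0.219]
tool_rot: [[-0.09, 0.001, 0.996], [-0.996, 0.0, -0.09], [-0.0, -1.0, 0.001]]
wrist_force: [-0.1, 0.0, -2.3]
grip_width: 0.0091
```

View pics/s6.png

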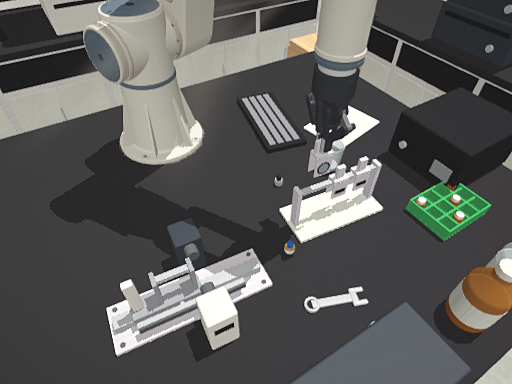

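```bash
python3 -m jog '[{"tx":0.02,"ty":0,"tz":0.005,"roll":0},{"tx":0.04,"ty":0,"tz":0.005,"roll":0},{"tx":0.045,"ty":0,"tz":0.01,"roll":0},{"tx":0.045,"ty":0,"tz":0.01,"roll":0},{"tx":0.045,"ty":0,"tz":0.01,"roll":0},{"tx":0.045,"ty":0,"tz":0.01,"roll":0},{"tx":0.045,"ty":0,"tz":0.01,"roll":0},{"tx":0.045,"ty":0,"tz":0.01,"roll":0},{"tx":0.04,"ty":0,"tz":0,"roll":0},{"tx":0.03,"ty":0,"tz":0,"roll":0},{"tx":0.0134,"ty":0,"tz":0,"roll":0},{"tx":0,"ty":0,"tz":0,"roll":0}]' && python3 -m jog '[{"tx":0,"ty":0,"tz":0,"roll":0},{"tx":0,"ty":0,"tz":0,"roll":0}]' && python3 - <<'E'
from h import *
import pickle
p=snap('wrist','w7.png');pickle.dump(p,open('w7.pkl','wb'))
cv2.imwrite('pics/w7z.png',cv2.resize(p['frame'],None,fx=1.56,fy=1.56,interpolation=cv2.INTER_CUBIC))
s=snap('scene','s7.png');t=snap('top','t7.png')
cv2.imwrite('pics/s7z.png',cv2.resize(s['frame'][180:360,80:300],None,fx=3,fy=3,interpolation=cv2.INTER_CUBIC))
E
```

```text
clock: 9.65
position: [0.5309, -0.2281, 0.2173]
tool_rot: [[-0.092, -0.002, 0.996], [-0.996, 0.001, -0.092], [-0.001, -1.0, -0.002]]
wrist_force: [-0.1, 0.6, -2.5]
grip_width: 0.0093
clock: 9.85
position: [0.5317, -0.2257, 0.2183]
tool_rot: [[-0.089, -0.001, 0.996], [-0.996, 0.001, -0.089], [-0.001, -1.0, -0.001]]
wrist_force: [-0.5, 0.6, -1.7]
grip_width: 0.0092
```

View pics/w7z.png

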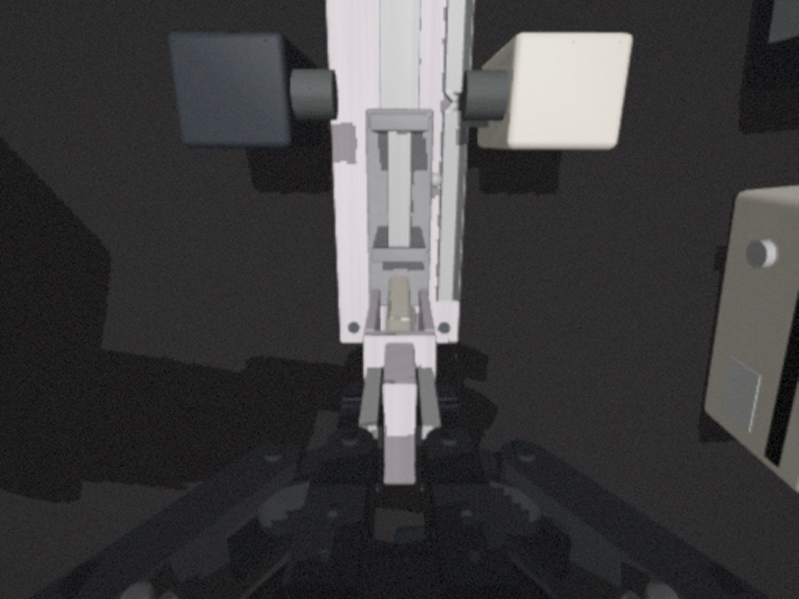

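View pics/s7z.png

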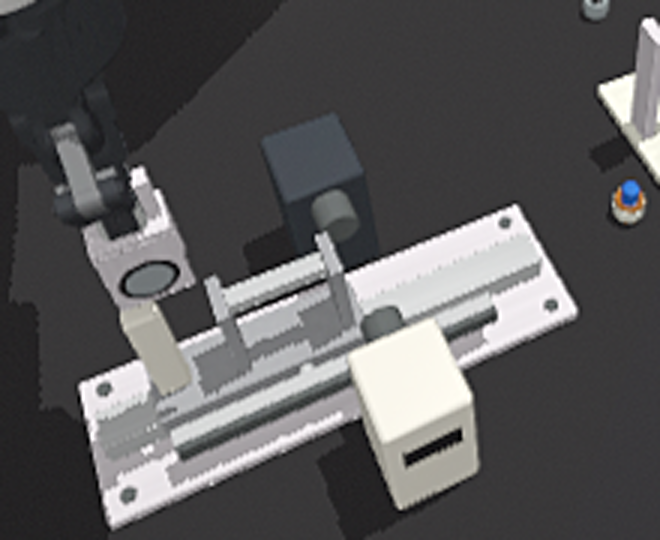

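```bash
python3 - <<'E'
from h import *
import pickle
p=pickle.load(open('w7.pkl','rb'))
k=1.5625
g=lambda u,v,z: atz(p,(u+.5)/1.56-.5,(v+.5)/1.56-.5,z)
pos=np.array([.5317,-.2257]); X=np.array([.996,-.0906]);Y=np.array([.0906,.996])
for n,u,v,z in [('nearup',400,255,.119),('farup',400,122,.119),('bar near',399.5,246,.115),('bar far',399.5,132,.115),('barrelL end',336,95,.098),('barrelR end',466,94,.098),('notch',452,100,.04),('bridge top far edge',400.5,334,.2094+.006),('bridge',400.5,334,.2094+.006)]:
    q=g(u,v,z); d=q[:2]-pos; print(n,q.round(4),'rel',(d@X).round(4),(d@Y).round(4))
E
```

```text
nearup [ 0.5347 -0.2013  0.119 ] rel 0.0008 0.0246
farup [ 0.5408 -0.1336  0.119 ] rel 0.0007 0.0926
bar near [ 0.5348 -0.1971  0.115 ] rel 0.0005 0.0287
bar far [ 0.5401 -0.1381  0.115 ] rel 0.0004 0.088
barrelL end [ 0.5081 -0.1164  0.098 ] rel -0.0334 0.1068
barrelR end [ 0.5771 -0.1221  0.098 ] rel 0.0358 0.1073
notch [ 0.5761 -0.1202  0.04  ] rel 0.0347 0.1091
bridge top far edge [ 0.5343 -0.2062  0.2154] rel 0.0009 0.0196
bridge [ 0.5343 -0.2062  0.2154] rel 0.0009 0.0196
```

```bash
python3 -m jog '[{"tx":-0.02,"ty":0,"tz":0,"roll":0},{"tx":-0.025,"ty":0,"tz":0,"roll":0},{"tx":-0.0135,"ty":0,"tz":0,"roll":0},{"tx":0,"ty":0,"tz":0,"roll":0},{"tx":0,"ty":0,"tz":0,"roll":0},{"tx":0,"ty":0.015,"tz":0,"roll":0},{"tx":0,"ty":0.015,"tz":0,"roll":0},{"tx":0,"ty":0,"tz":0,"roll":0},{"tx":0,"ty":0,"tz":0,"roll":0}]' && python3 - <<'E'
from h import *
import pickle
p=snap('wrist','w8.png');print(robot.observe()['position'])
cv2.imwrite('pics/w8z.png',cv2.resize(p['frame'],None,fx=1.56,fy=1.56,interpolation=cv2.INTER_CUBIC))
s=snap('scene','s8.png')
cv2.imwrite('pics/s8z.png',cv2.resize(s['frame'][180:360,80:300],None,fx=3,fy=3,interpolation=cv2.INTER_CUBIC))
E
```

```text
clock: 10.9
position: [0.537, -0.1694, 0.1889]
tool_rot: [[-0.091, -0.0, 0.996], [-0.996, -0.0, -0.091], [0.0, -1.0, -0.0]]
wrist_force: [0.3, 0.2, -1.3]
grip_width: 0.0093
[ 0.53737783 -0.16935975  0.18933679]
```

View pics/s8z.png

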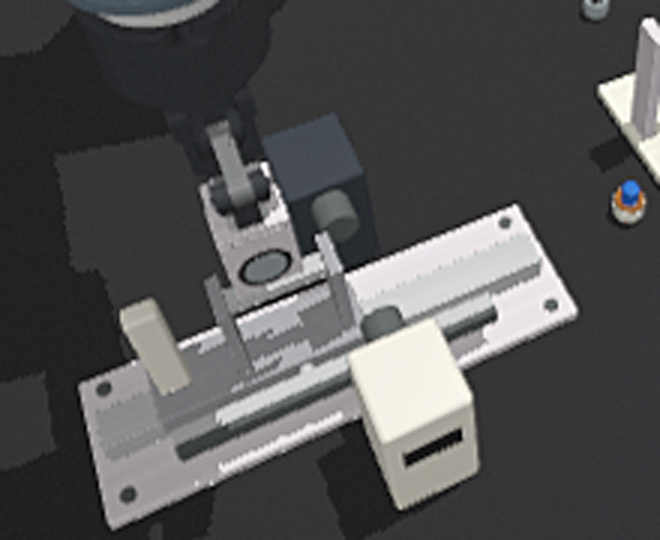

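View pics/w8z.png

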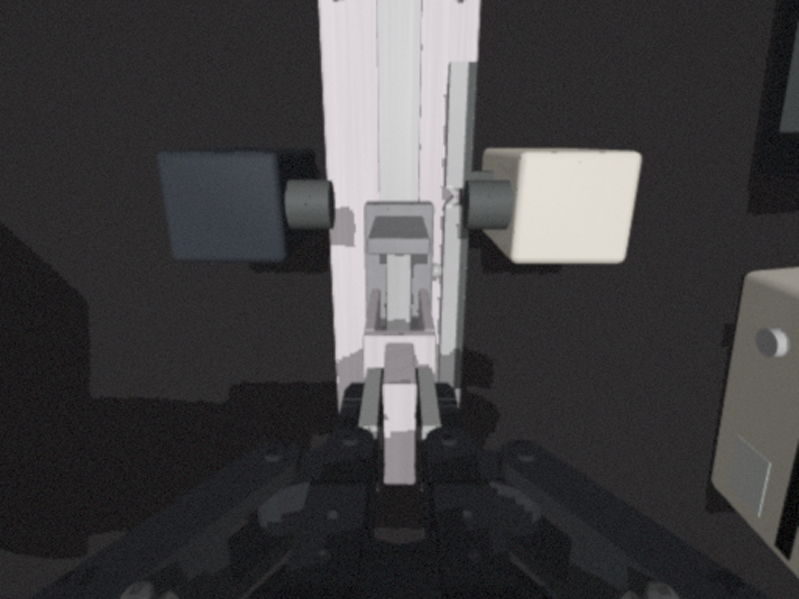

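```bash
python3 -m jog '[{"tx":-0.0015,"ty":0.012,"tz":0,"roll":0},{"tx":0,"ty":0.015,"tz":0,"roll":0},{"tx":0,"ty":0.015,"tz":0,"roll":0},{"tx":0,"ty":0.012,"tz":0,"roll":0},{"tx":0,"ty":0.006,"tz":0,"roll":0},{"tx":0,"ty":0,"tz":0,"roll":0},{"tx":0,"ty":0,"tz":0,"roll":0}]' && python3 -m jog '[{"tx":0,"ty":0.002,"tz":0,"roll":0},{"tx":0,"ty":0.0015,"tz":0,"roll":0},{"tx":0,"ty":0,"tz":0,"roll":0}]'
```

```text
clock: 11.7
position: [0.5375, -0.1674, 0.1291]
tool_rot: [[-0.09, 0.0, 0.996], [-0.996, -0.0, -0.09], [0.0, -1.0, 0.0]]
wrist_force: [0.5, -0.5, -2.1]
grip_width: 0.0092
clock: 12.0
position: [0.5373, -0.1673, 0.1254]
tool_rot: [[-0.09, 0.0, 0.996], [-0.996, -0.0, -0.09], [0.0, -1.0, 0.0]]
wrist_force: [-0.4, 0.4, -0.9]
grip_width: 0.0096
```

```bash
python3 -m jog '[{"tx":0,"ty":0.001,"tz":0,"roll":0},{"tx":0,"ty":0.0005,"tz":0,"roll":0},{"tx":0,"ty":0,"tz":0,"roll":0}]'
```

```text
clock: 12.3
position: [0.5373, -0.1673, 0.1239]
tool_rot: [[-0.09, 0.0, 0.996], [-0.996, -0.0, -0.09], [0.0, -1.0, 0.0]]
wrist_force: [0.3, 0.1, 0.6]
grip_width: 0.0096
```

```bash
python3 -m jog '[{"tx":0,"ty":0,"tz":0,"roll":0},{"tx":0,"ty":0,"tz":0,"roll":0},{"tx":0,"ty":0,"tz":0,"roll":0},{"tx":0,"ty":0,"tz":0,"roll":0},{"tx":0,"ty":0,"tz":0,"roll":0},{"tx":0,"ty":0,"tz":0,"roll":0}]' 0 && python3 -m jog '[{"tx":0,"ty":-0.02,"tz":0,"roll":0},{"tx":0,"ty":-0.03,"tz":0,"roll":0},{"tx":0,"ty":-0.02,"tz":0,"roll":0},{"tx":0.03,"ty":0,"tz":0,"roll":0},{"tx":0.03,"ty":0,"tz":0,"roll":0},{"tx":0.015,"ty":0,"tz":0,"roll":0},{"tx":0,"ty":0,"tz":0,"roll":0},{"tx":0,"ty":0,"tz":0,"roll":0}]' && python3 - <<'E'
from h import *
import pickle
p=snap('wrist','w9.png');print(robot.observe()['position']);pickle.dump(p,open('w9.pkl','wb'))
cv2.imwrite('pics/w9z.png',cv2.resize(p['frame'],None,fx=1.56,fy=1.56,interpolation=cv2.INTER_CUBIC))
s=snap('scene','s9.png')
cv2.imwrite('pics/s9z.png',cv2.resize(s['frame'][180:360,80:300],None,fx=3,fy=3,interpolation=cv2.INTER_CUBIC))
E
```

```text
clock: 12.9
position: [0.5372, -0.1673, 0.1238]
tool_rot: [[-0.09, 0.0, 0.996], [-0.996, 0.0, -0.09], [-0.0, -1.0, 0.0]]
wrist_force: [-0.1, -0.5, -0.1]
grip_width: 0.0853
clock: 13.7
position: [0.5302, -0.2417, 0.1935]
tool_rot: [[-0.091, -0.001, 0.996], [-0.996, 0.001, -0.091], [-0.001, -1.0, -0.001]]
wrist_force: [-0.0, 0.4, -0.2]
grip_width: 0.0854
[ 0.53024502 -0.24125952  0.19346395]
```

View pics/s9z.png

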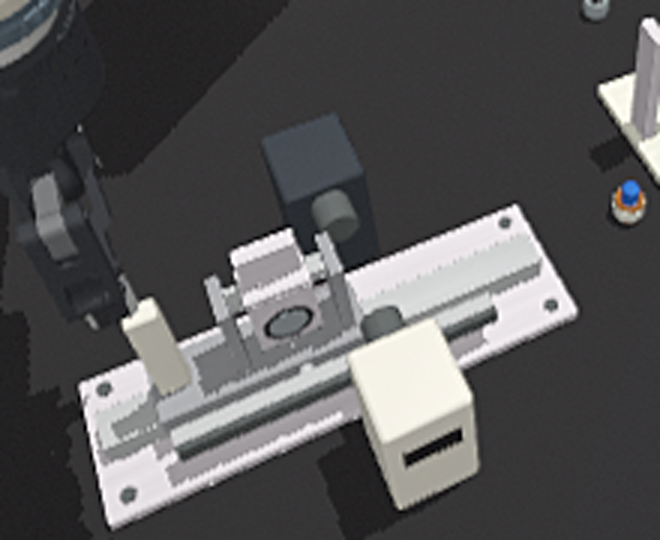

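View pics/w9z.png

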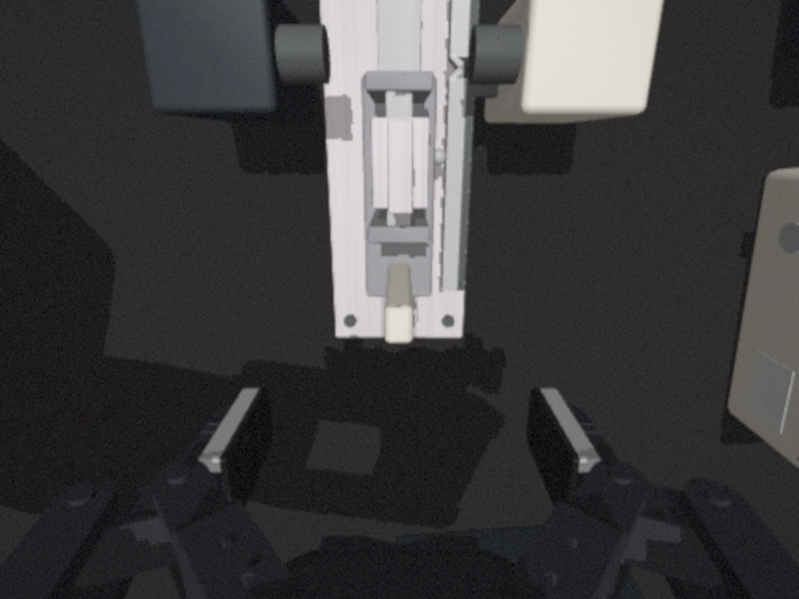

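```bash
python3 -m jog '[{"tx":0,"ty":0.03,"tz":0,"roll":0},{"tx":0,"ty":0.03,"tz":0,"roll":0},{"tx":0,"ty":0.025,"tz":0,"roll":0},{"tx":0,"ty":0.01,"tz":0,"roll":0},{"tx":0,"ty":0,"tz":0,"roll":0},{"tx":0,"ty":0,"tz":0,"roll":0}]' && python3 -m jog '[{"tx":0,"ty":0,"tz":0,"roll":0},{"tx":0,"ty":0,"tz":0,"roll":0},{"tx":0,"ty":0,"tz":0,"roll":0},{"tx":0,"ty":0,"tz":0,"roll":0},{"tx":0,"ty":0,"tz":0,"roll":0},{"tx":0,"ty":0,"tz":0,"roll":0},{"tx":0,"ty":0,"tz":0,"roll":0},{"tx":0,"ty":0,"tz":0,"roll":0},{"tx":0,"ty":0,"tz":0,"roll":0}]' 255 40; python3 - <<'E'
from h import *
p=snap('wrist','w10.png')
s=robot.observe();print(s['position'],s['wrist_force'])
E
```

```text
clock: 14.4
position: [0.5311, -0.2419, 0.0996]
tool_rot: [[-0.09, 0.001, 0.996], [-0.996, -0.0, -0.09], [0.0, -1.0, 0.001]]
wrist_force: [-0.3, -0.6, 0.9]
grip_width: 0.0854
clock: 15.3
position: [0.5297, -0.2419, 0.0991]
tool_rot: [[-0.09, -0.001, 0.996], [-0.996, 0.0, -0.09], [-0.0, -1.0, -0.001]]
wrist_force: [-4.5, -0.1, 6.0]
grip_width: 0.0136
[ 0.52976609 -0.24193161  0.09913673] [-4.57891458  0.4079867   6.701759  ]
```

View pics/w10.png

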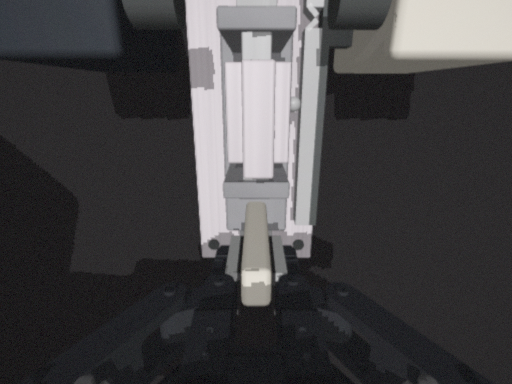

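```bash
python3 -m jog '[{"tx":-0.004,"ty":0,"tz":0,"roll":0},{"tx":-0.006,"ty":0,"tz":0,"roll":0},{"tx":-0.008,"ty":0,"tz":0,"roll":0},{"tx":-0.008,"ty":0,"tz":0,"roll":0},{"tx":-0.006,"ty":0,"tz":0,"roll":0},{"tx":-0.004,"ty":0,"tz":0,"roll":0},{"tx":0,"ty":0,"tz":0,"roll":0}]' && for i in 1 2; do :; done; python3 -m jog '[{"tx":-0.002,"ty":0,"tz":0,"roll":0},{"tx":-0.002,"ty":0,"tz":0,"roll":0},{"tx":0,"ty":0,"tz":0,"roll":0}]'
python3 - <<'E'
from h import *
p=snap('wrist','w11.png')
cv2.imwrite('pics/w11z.png',cv2.resize(p['frame'],None,fx=1.56,fy=1.56,interpolation=cv2.INTER_CUBIC))
E
```

```text
clock: 16.05
position: [0.5331, -0.2058, 0.0991]
tool_rot: [[-0.09, -0.001, 0.996], [-0.996, 0.0, -0.09], [-0.0, -1.0, -0.001]]
wrist_force: [-5.3, 2.0, 5.7]
grip_width: 0.0135
clock: 16.35
position: [0.5334, -0.2022, 0.0991]
tool_rot: [[-0.09, -0.001, 0.996], [-0.996, -0.0, -0.09], [0.0, -1.0, -0.001]]
wrist_force: [-3.5, 0.3, 5.5]
grip_width: 0.0137
```

View pics/w11z.png

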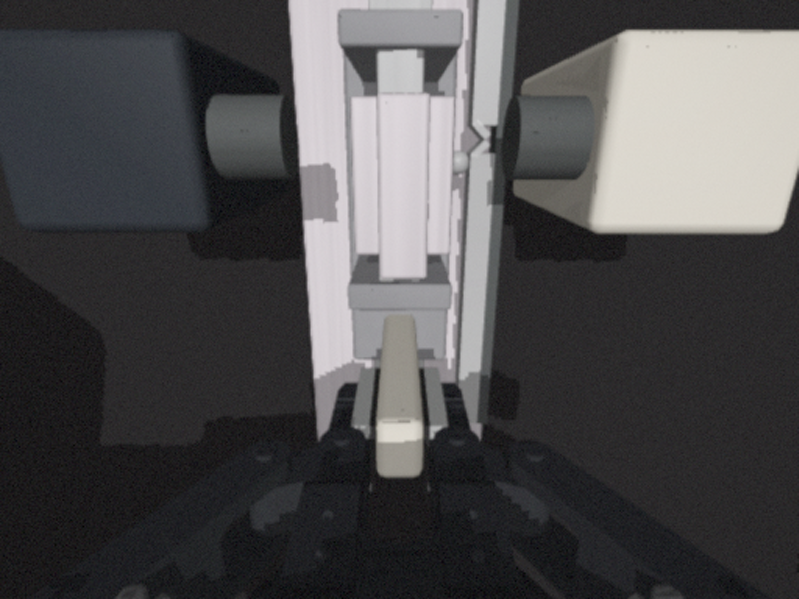

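```bash
Q='{"tx":0,"ty":0,"tz":0,"roll":0}'; 
python3 -m jog '[{"tx":-0.001,"ty":0,"tz":0,"roll":0},{"tx":-0.001,"ty":0,"tz":0,"roll":0},{"tx":0,"ty":0,"tz":0,"roll":0}]' | grep -E 'pos|force'
python3 -m jog '[{"tx":-0.001,"ty":0,"tz":0,"roll":0},{"tx":0,"ty":0,"tz":0,"roll":0},{"tx":0,"ty":0,"tz":0,"roll":0}]'| grep -E 'pos|force'
python3 -m jog '[{"tx":-0.001,"ty":0,"tz":0,"roll":0},{"tx":0,"ty":0,"tz":0,"roll":0},{"tx":0,"ty":0,"tz":0,"roll":0}]'| grep -E 'pos|force'
python3 -m jog '[{"tx":-0.001,"ty":0,"tz":0,"roll":0},{"tx":0,"ty":0,"tz":0,"roll":0},{"tx":0,"ty":0,"tz":0,"roll":0}]'| grep -E 'pos|force'
```

```text
position: [0.5336, -0.2003, 0.0991]
wrist_force: [-3.6, -0.5, 6.6]
position: [0.5337, -0.1992, 0.0991]
wrist_force: [-4.5, -0.1, 5.1]
position: [0.5338, -0.198, 0.0991]
wrist_force: [-3.9, 1.2, 5.5]
position: [0.5339, -0.1967, 0.0991]
wrist_force: [-3.4, 3.6, 6.6]
```

```bash

python3 -m jog '[{"tx":-0.001,"ty":0,"tz":0,"roll":0},{"tx":0,"ty":0,"tz":0,"roll":0},{"tx":0,"ty":0,"tz":0,"roll":0}]' | grep -E 'pos|force'
python3 -m jog '[{"tx":-0.001,"ty":0,"tz":0,"roll":0},{"tx":0,"ty":0,"tz":0,"roll":0},{"tx":0,"ty":0,"tz":0,"roll":0}]'| grep -E 'pos|force'
python3 -m jog '[{"tx":-0.001,"ty":0,"tz":0,"roll":0},{"tx":0,"ty":0,"tz":0,"roll":0},{"tx":0,"ty":0,"tz":0,"roll":0}]'| grep -E 'pos|force'
python3 - <<'E'
from h import *
p=snap('wrist','w12.png')
cv2.imwrite('pics/w12z.png',cv2.resize(p['frame'][0:192,128:384],None,fx=3,fy=3,interpolation=cv2.INTER_CUBIC))
E
```

```text
position: [0.5341, -0.1953, 0.0991]
wrist_force: [-2.2, 5.7, 5.8]
position: [0.5342, -0.194, 0.0991]
wrist_force: [-2.3, 7.2, 7.2]
position: [0.5343, -0.1932, 0.0991]
wrist_force: [-3.3, 5.8, 6.7]
```

View pics/w12z.png

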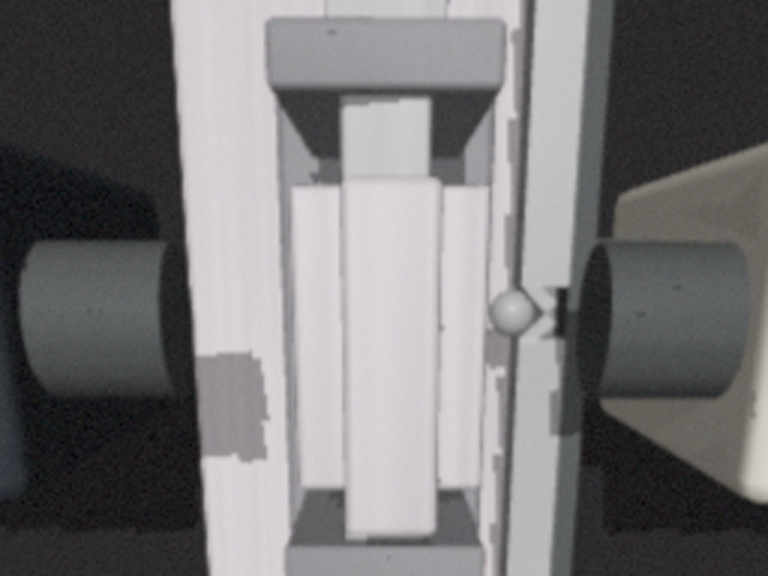

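```bash

python3 -m jog '[{"tx":-0.0005,"ty":0,"tz":0,"roll":0},{"tx":0,"ty":0,"tz":0,"roll":0},{"tx":0,"ty":0,"tz":0,"roll":0}]' | grep -E 'pos|force'
python3 -m jog '[{"tx":-0.0005,"ty":0,"tz":0,"roll":0},{"tx":0,"ty":0,"tz":0,"roll":0},{"tx":0,"ty":0,"tz":0,"roll":0}]'| grep -E 'pos|force'
```

```text
position: [0.5343, -0.1931, 0.0991]
wrist_force: [-3.3, 4.8, 6.5]
position: [0.5343, -0.1929, 0.0991]
wrist_force: [-3.1, 1.5, 6.5]
```

```bash

python3 -m jog '[{"tx":-0.0003,"ty":0,"tz":0,"roll":0},{"tx":0,"ty":0,"tz":0,"roll":0},{"tx":0,"ty":0,"tz":0,"roll":0},{"tx":0,"ty":0,"tz":0,"roll":0},{"tx":0,"ty":0,"tz":0,"roll":0}]' 
python3 - <<'E'
from h import *
p=snap('wrist','w13.png')
cv2.imwrite('pics/w13z.png',cv2.resize(p['frame'][0:192,128:384],None,fx=3,fy=3,interpolation=cv2.INTER_CUBIC))
s=snap('scene','s13.png');print([robot.observe()['wrist_force'].round(1)])
E
```

```text
clock: 19.65
position: [0.5343, -0.1929, 0.0991]
tool_rot: [[-0.09, -0.001, 0.996], [-0.996, 0.0, -0.09], [-0.0, -1.0, -0.001]]
wrist_force: [-3.6, 0.2, 5.9]
grip_width: 0.0134
[array([-4.2, -0.2,  5.5])]
```

View pics/w13z.png

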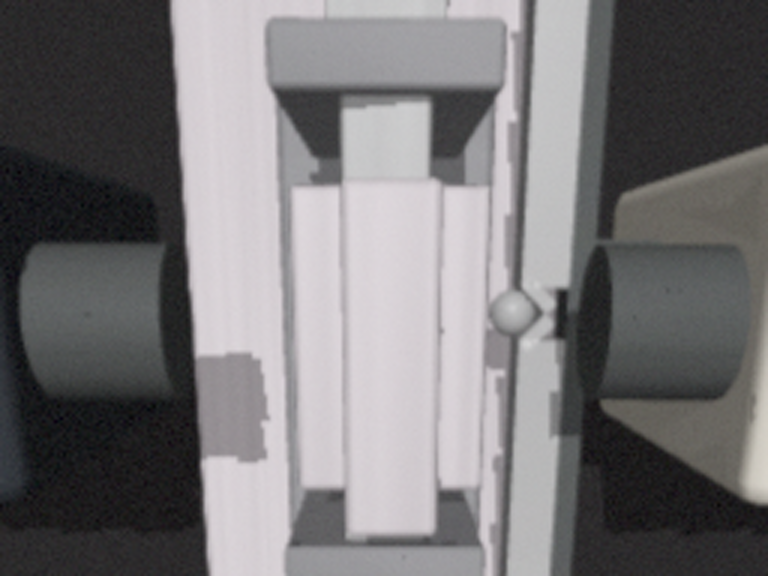

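View pics/s13.png

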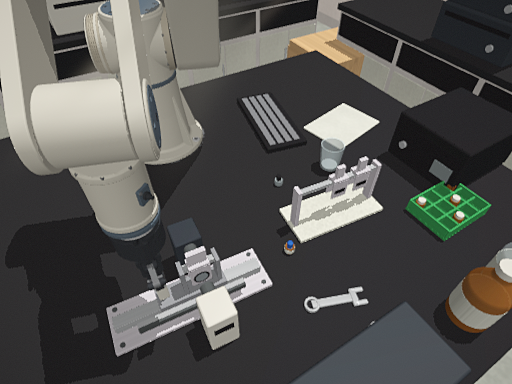

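The ball, at zoomed pixel (513,312), is level with the notch tip at (540,313) and with both barrels. The force along the track has dropped to zero, the holder hangs free, and the other two holders, the vials and the beaker haven't moved. I'm handing in.

```bash
python3 -c "
from station import robot
print(robot.sign_off())"
```

```text
the job is handed in; nothing more can be done
None
```

The holder with the round windows now hangs free on the carriage bar. The carriage is in its notch, and the gripper is still holding the handle. I handed the job in at about 20 s.

- **Hanging the holder:** I gripped it by its wide tab, lowered it onto the bar until its weight came off the wrist, then opened the gripper. Pictures after letting go showed it astride the bar between the uprights.
- **Finding the notch:** I slid the carriage about 49 mm towards the lamp and detector. The ball's pull on the tool rose to about 7 N, then fell to about 0 N. Over the last 1.3 mm of commanded travel the carriage moved only 0.3 mm.
- **Last checks:** The wrist picture shows the ball in the notch, level with it and with both barrels, which agrees with the forces. The other two holders, both vials and the beaker look unmoved. A steady force of about 4 N sideways and 6 N upward on the wrist remained from gripping the handle, well under the limits.
- **Not checked directly:** The ball's travel couldn't be read, so "seated" rests on the forces and the picture. The first jog command was refused for its row format and moved nothing. No other check failed or disagreed.

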